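# Lay the stoppered sample bottle on its side

## Task

One of the nine sample bottles packed in the crate has a cork bar-top stopper and must be stored lying down: draw it up out of the crate by its stopper, leaving the screw-capped ones standing in place. Lean it in the sloping rest, stopper end up, let go of it there, then take it again by its body and lay it level on its side along the cradle, its body midway along the slats. Set it down rather than letting it fall, and leave the marker and the filling spout alone.

Things in the scene. Friction and masses are not known exactly. Their poses are not given: they have to be found in the camera images.
- stoppered: the only bottle with a wide-headed cork T-stopper (head 29 mm across over a slim waist, from 93 to 111 mm up). Round green glass, 50 mm across up to 60 mm high, shoulder to 75 mm, neck 23 mm. About 0.22 kg, centre of mass on the axis near 35 mm. Origin: centre of its underside; z axis up through the neck. Starts upright in the crate, in any cell but the corners.
- body_mid (a point): point on the stoppered bottle's axis 36 mm above its underside, the middle of its straight body; axes as the bottle's
- crate: low slatted wooden crate, fixed, 173 x 165 mm, 60 mm tall, walls and floor 6 mm; nine bottles stand in it, three by three, 50.5 mm pitch along its x and y axes, glass touching glass. Between neighbouring stoppers and caps about 24 mm are free along the rows, about 44 mm along the diagonals. Origin: centre of its underside, z up
- slope_rest: sloping wooden rest, fixed, base plate 120 x 70 x 10 mm. Two slats 66 mm long, 43 mm wide over both (narrower than the bottle, so fingers pass beside it), carry a bottle's body; they slope at 45 degrees down towards the rest's +x to a stop plate (48 mm wide) for its underside. Origin: centre of the base's underside, z up
- rest_seat (a point): where the centre of a bottle's underside comes when it lies in the sloping rest: 32 mm along +x from the rest's origin, 58 mm up. The bottle's axis then rises from here at 45 degrees towards the rest's -x (neck end up). Axes as slope_rest
- cradle: level wooden cradle, fixed, base plate 120 x 70 x 10 mm with two level slats 100 mm long along its x axis, 43 mm wide over both, which carry a lying bottle and stop it rolling. Open at both ends. Origin: centre of the base's underside, z up
- cradle_seat (a point): 55 mm above the cradle's origin: where the middle of the bottle's body (body_mid) comes, and the height of its axis, when it lies in the cradle along the cradle's x axis. Axes as cradle
- marker: bystander: white marker pen with black cap, 128 mm long, 18 mm thick, lying on the table. Origin under its middle
- spare_spout: bystander: plain filling spout with a stop flange, 114 mm long, 35 mm across, lying on the table. Origin under its middle
- capped_1: one of eight screw-capped sample bottles in the crate: same glass, straight metal cap 24 mm across, 104 mm tall in all. Origin: centre of its underside, z up
- capped_2: one of eight screw-capped sample bottles in the crate: same glass, straight metal cap 24 mm across, 104 mm tall in all. Origin: centre of its underside, z up
- capped_3: one of eight screw-capped sample bottles in the crate: same glass, straight metal cap 24 mm across, 104 mm tall in all. Origin: centre of its underside, z up
- capped_4: one of eight screw-capped sample bottles in the crate: same glass, straight metal cap 24 mm across, 104 mm tall in all. Origin: centre of its underside, z up
- capped_5: one of eight screw-capped sample bottles in the crate: same glass, straight metal cap 24 mm across, 104 mm tall in all. Origin: centre of its underside, z up
- capped_6: one of eight screw-capped sample bottles in the crate: same glass, straight metal cap 24 mm across, 104 mm tall in all. Origin: centre of its underside, z up
- capped_7: one of eight screw-capped sample bottles in the crate: same glass, straight metal cap 24 mm across, 104 mm tall in all. Origin: centre of its underside, z up
- capped_8: one of eight screw-capped sample bottles in the crate: same glass, straight metal cap 24 mm across, 104 mm tall in all. Origin: centre of its underside, z up
Mind the look-alikes: they are no part of the job. Leave any purple look-alike of the capped_2 alone.

How it is judged:
By the outcome, as a careful person would: the job done as asked, in the order asked, and still so for the second after the job is handed in, with the robot touching nothing.
It also fails if it takes over 58 s, if anything falls off the work surface, if the arm or the gripper's body presses on something with over 40 N, if the wrist force passes 120 N, or if a joint passes its speed limit or range.

## Robot

A 6-joint arm with a two-finger parallel gripper is mounted at the origin on a cart in front of the work surface, level with it; the furniture and walls round the work are solid. World frame = base frame: x ahead of the robot, y to its left, z up, the work surface at z = 0. Lengths are in mm, angles in rad, forces in N, time in s.
With the tool pointing down it reaches from about 275 to 750 mm from the base axis. Payload 10.2 kg.
Tool frame: the origin (TCP) lies between the finger pads; the fingertips stand 14 mm ahead of it and the grasp point (between the pads) lies 5 mm behind it (tip_reach is the distance from the TCP to the fingertips, in mm); z points along the fingers, y is the line along which they close (so a half turn about z gives the same grasp; the last joint's range is limited). The gripper opens to 85 mm and grips with 20 to 120 N. Pads are 22 mm wide; open, the fingers measure 114 mm over their backs; the gripper's body (76 mm by 85 mm) begins 54 mm behind the grasp point. The pads swing forward as they close: fully open they stand 13 mm farther back than shut.
Start: joints at [-1.4, 0.313, 1.498, -0, 1.331, -0.223], TCP at [201.431, -484.827, 245.294] pointing down, gripper open.
Joint ranges: [-2.94, 2.94], [-0.97, 2.17], [0.19, 2.56], [-1.23, 4.37], [0.02, 3.11], [-2.88, 2.88]. Speed limits (rad/s): [2.39, 2.39, 3.01, 3.14, 3.14, 3.14].

## Interface

Orientations are given as a unit quaternion [w, x, y, z].
In Python, from rig import * gives the robot as it stands.
- The arm moves only by the tool arm_command, never from a script. Its argument "steps" is a list that holds one entry, the list of rows, each a list of 7 numbers: the opening, from 0 (shut) to 1 (fully open), then the shift along the tool's x, y, z each as a share of 0.05 m, from -1 to 1, then the turn, a rotation vector about the tool's x, y, z each as a share of 0.15 rad, from -1 to 1. A call has 1 to 8 rows; each row shifts and turns the commanded pose from where the row before left it, along the tool's axes as they then stand; what a row does not reach is not made up. A row lasts 1/8 s, in which the tool goes at most 62.5 mm and 10.7 degrees, less where a joint would pass 70% of its speed; a pose out of reach is approached as far as the arm can. A call with a number of a shift or a turn outside -1 to 1 is refused whole. A call with a gripper value outside its range is refused whole. The fingers move at their own pace and stop on an object; "squeeze" is the grip in N (left out, the last holds). Time passes only in rows, so rows that do not move let the fingers close. It gives the time, the measured TCP pose, the force, the opening and the grip force at its end, in the units of the state.
- sense(): the state, without advancing time (a new reading comes with each control period).
- capture(name): name is "scene" or "top"; returns the picture (480x640x3 uint8, red, green, blue); there is no depth.
- get_calibration(name): a dict with "intrinsics" (3x3 intrinsics, pixels), "rvec" (rotation vector, rad) and "tvec" (3), from world to camera coordinates, as OpenCV has them. Camera axes: x right, y down, z forward; pixel columns grow to the right and rows downward; lengths in mm; the calibration is good to about 2 mm. A picture is of the moment at which its call begins. get_calibration takes no time and is no camera call.
- finish_job(): hands the job in; it is judged then, once.
The state is a dict: "time_s": time; "joints": joint angles; "dq": joint speeds; "tau": joint torques, N m; "eef_pos": TCP position; "ee_rot": TCP orientation; "force": force on the tool from outside, world axes, zero at the start; "wrist_torque": the same for the moment, N m; "grip_width": opening from 0.0 (shut) to 1.0 (fully open); "grip_force": force on a finger pad.
Only numpy, scipy, OpenCV 4.12 (cv2) and the standard library are available. Lean on these libraries where they do the work, as an engineer would, in place of code of your own. Each camera call takes 0.05 s, during which the arm holds its last target. There are 200 camera calls.

## Working session

There is one attempt and no reset: what is moved stays moved. The work goes in short steps, Python scripts to look and compute and a tool call to move; the robot and the scene stay as the last step left them, time stands still between calls to the robot, and variables do not carry over. Pictures are saved under pics/ and viewed, at most 10 in all, crops included, and the job is handed in when it is done.

Besides the shell and the picture viewer there is one more tool, called after "Request:" as a command line: name --argument value ..., lists and objects as JSON in quotes. arm_command: Moves the arm, as the interface text tells. Its arguments: {"type":"object","properties":{"steps":{"type":"array"},"squeeze":{"type":"number"}},"required":["steps"]}

```bash
mkdir -p pics; ls
python3 - <<'E'
from rig import *
import cv2
for n in ("scene","top"):
    cv2.imwrite(f"pics/{n}0.png",capture(n)[:,:,::-1]); print(n,get_calibration(n))
print(sense())
E
```

```text
pics
scene {'intrinsics': array([[551.70711913,   0.        , 316.91430004],
       [  0.        , 551.70711913, 250.01145536],
       [  0.        ,   0.        ,   1.        ]]), 'rvec': array([ 1.07480903, -2.12095021,  1.24073871]), 'tvec': array([ 260.96418376,  293.38826606, 1039.3018558 ])}
top {'intrinsics': array([[463.54840677,   0.        , 314.20128778],
       [  0.        , 463.54840677, 230.44555642],
       [  0.        ,   0.        ,   1.        ]]), 'rvec': array([ 2.15875853, -2.21469108,  0.10471984]), 'tvec': array([-35.49559457, 508.72769428, 956.99187642])}
{'time_s': 0.1, 'joints': array([-1.40042807e+00,  3.13401736e-01,  1.49833165e+00,  1.46898866e-05,
        1.33099202e+00, -2.23387032e-01]), 'dq': array([ 3.04525922e-05, -1.23704419e-03, -8.84202372e-04,  1.24960071e-04,
        4.78747278e-05,  7.51389909e-04]), 'tau': array([ 2.42285874e-03, -4.12902725e+01, -2.60141104e+01, -1.65909255e-04,
        3.05019115e-03,  6.98387737e-06]), 'eef_pos': array([ 201.38448359, -484.62260409,  244.79944708]), 'ee_rot': array([-5.65987385e-04,  9.80682301e-01,  1.95606503e-01,  2.21437777e-05]), 'force': array([-0.57083603,  0.82905933,  0.15003524]), 'wrist_torque': array([ 0.05193584, -0.02414171,  0.01877483]), 'grip_force': 0.0, 'grip_width': 1.0040822808335106}
```

View pics/scene0.png

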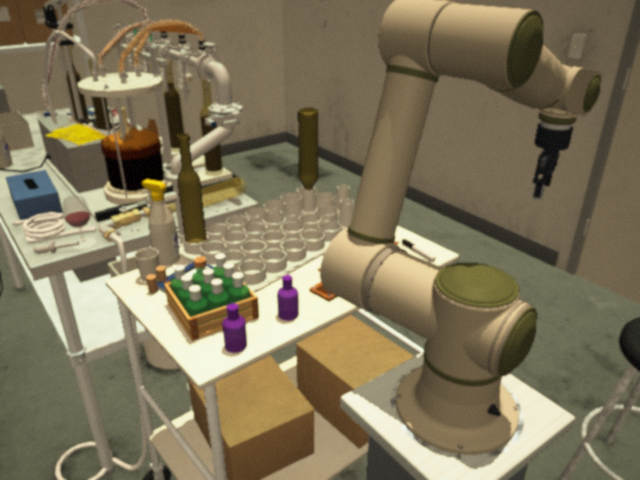

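View pics/top0.png

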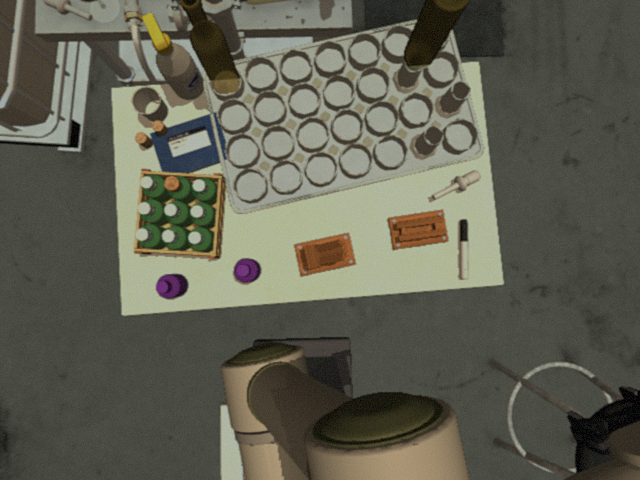

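The top view shows the crate near (180,213), with the cork at (173,183) in its far middle cell. The two wooden fixtures are at (325,254) and (418,230). The marker is at (463,250), the spout at (457,185), and the purple look-alikes at (171,287) and (247,270).

```bash
cat > h.py <<'E'
import numpy as np, cv2
from rig import *
from scipy.spatial.transform import Rotation as R
def cal(n):
    c=get_calibration(n); return np.array(c["intrinsics"]),np.array(c["rvec"]),np.array(c["tvec"])
def proj(P,n="top"):
    K,r,t=cal(n); return cv2.projectPoints(np.float64(P).reshape(-1,1,3),r,t,K,None)[0].reshape(-1,2)
def ray(uv,z,n="top"):
    K,r,t=cal(n); M=cv2.Rodrigues(r)[0]; c=-M.T@t
    d=M.T@np.linalg.inv(K)@np.array([uv[0],uv[1],1.]); return c+d*(z-c[2])/d[2]
def crop(src,x0,y0,x1,y1,k,out):
    im=cv2.imread(src)[y0:y1,x0:x1]; cv2.imwrite(out,cv2.resize(im,None,fx=k,fy=k,interpolation=cv2.INTER_CUBIC))
def rot():
    q=np.array(sense()["ee_rot"]); return R.from_quat([q[1],q[2],q[3],q[0]]).as_matrix()
E
python3 - <<'E'
from h import *
a=cv2.imread("pics/top0.png")
A=cv2.resize(a[160:270,125:235],None,fx=3.6,fy=3.6,interpolation=cv2.INTER_CUBIC)
B=cv2.resize(a[190:290,285:485],None,fx=4,fy=4,interpolation=cv2.INTER_CUBIC)
cv2.imwrite("pics/A.png",A);cv2.imwrite("pics/B.png",B)
for uv,z in [((173,183),111),((325,254),10),((418,230),10),((180,213),60),((463,250),9),((457,185),10),((171,287),100),((247,270),100)]: print(uv,ray(uv,z).round(1))
E
```

```text
(173, 183) [598.6 222.  111. ]
(325, 254) [457.8 -70.3  10. ]
(418, 230) [ 503.9 -270.8   10. ]
(180, 213) [546.7 222.7  60. ]
(463, 250) [ 458.7 -365.6    9. ]
(457, 185) [ 599.3 -359.6   10. ]
(171, 287) [399.7 229.2 100. ]
(247, 270) [428.2  83.8 100. ]
```

View pics/A.png

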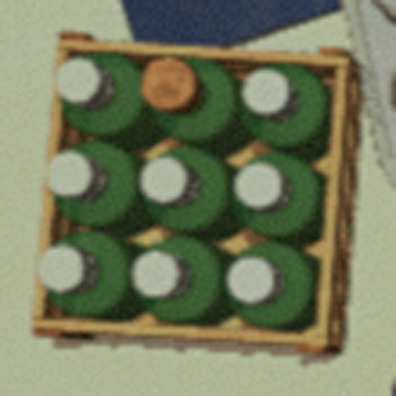

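View pics/B.png

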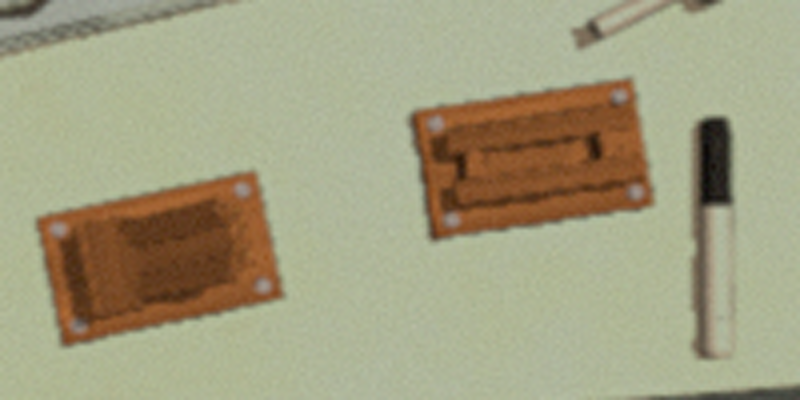

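Crop A shows the cork at the far middle of the 3×3 pack. Crop B shows the sloping rest on the left, with its stop plate apparently at the left end, and the level cradle on the right with the marker beside it. I'll fit the poses next.

```bash
cat > fit.py <<'E'
from h import *
a=cv2.imread("pics/top0.png")
caps=np.array([(79,80),(170,83),(270,91),(74,174),(167,180),(259,186),(63,270),(157,273),(254,280)])/3.6+[125,160]-.36
P=np.array([ray(c,117 if i==1 else 110) for i,c in enumerate(caps)])[:,:2]
# crate grid: image row -> -x world, col -> -y
G=np.array([((1-i//3)*50.5,(1-i%3)*50.5) for i in range(9)])
m,g=P.mean(0),G.mean(0); H=(G-g).T@(P-m); th=np.arctan2(H[0,1]-H[1,0],H[0,0]+H[1,1])
c,s=np.cos(th),np.sin(th); F=(G@np.array([[c,s],[-s,c]]))+m
print("crate",m.round(1),"ang",np.degrees(th).round(1),"res",(P-F).round(1).tolist()); print("stopper fit",F[1].round(1))
hsv=cv2.cvtColor(a,cv2.COLOR_BGR2HSV); mk=cv2.inRange(hsv,(0,110,40),(22,255,255))
for nm,(x0,y0,x1,y1) in dict(rest=(285,225,365,285),cradle=(380,200,455,260)).items():
    q=np.zeros_like(mk); q[y0:y1,x0:x1]=mk[y0:y1,x0:x1]
    pts=cv2.findNonZero(q); b=cv2.boxPoints(cv2.minAreaRect(pts))
    W=np.array([ray(u,10)[:2] for u in b]); e=np.diff(np.vstack([W,W[:1]]),axis=0); L=np.linalg.norm(e,axis=1)
    d=e[np.argmax(L)]; print(nm,b.round(1).tolist(),"c",W.mean(0).round(1),"L",L.round(1),"ang",np.degrees(np.arctan2(d[1],d[0])).round(1)%180)
for nm,cr in dict(rest=[(38,217),(255,172),(283,296),(65,346)],cradle=[(415,112),(632,80),(654,204),(434,240)]).items():
    W=np.array([ray(np.array(u)/4+[285,190]-.4,10)[:2] for u in cr]);d=W[0]-W[1]+W[3]-W[2]
    print(nm,W.mean(0).round(1),"ang",np.degrees(np.arctan2(d[1],d[0])).round(1),np.linalg.norm(W[0]-W[1]).round(1),np.linalg.norm(W[1]-W[2]).round(1))
K,r,t=cal("top");print("cam",-cv2.Rodrigues(r)[0].T@t)
E
python3 fit.py
```

```text
crate [547.5 226.4] ang -4.9 res [[0.2, 0.4], [0.3, 0.2], [0.4, -0.7], [-0.1, -1.4], [-0.2, -0.3], [-0.3, 1.2], [-0.8, -0.1], [0.6, 0.7], [-0.1, -0.1]]
stopper fit [597.8 222.2]
rest [[293.8999938964844, 244.10000610351562], [348.3999938964844, 232.39999389648438], [355.1000061035156, 263.8999938964844], [300.6000061035156, 275.6000061035156]] c [457.9 -69.3] L [118.9  68.5 118.2  68.2] ang 100.7
cradle [[387.6000061035156, 217.5], [443.0, 209.39999389648438], [447.6000061035156, 241.0], [392.29998779296875, 249.10000610351562]] c [ 505.7 -270.1] L [120.8  68.4 120.1  68.2] ang 96.9
rest [457.8 -69.7] ang 100.8 118.2 67.6
cradle [ 505.4 -271. ] ang 97.4 118.4 67.5
cam [428.57396381 -33.2523708  995.54803655]
```

Request:
arm_command --steps '[[[0.6,0,0,0,0,0,-1],[0.6,0,0,0,0,0,-1],[0.6,0.95,-0.36,0,0,0,0],[0.6,0.95,-0.36,0,0,0,0],[0.6,0.95,-0.36,0,0,0,0],[0.6,0.95,-0.36,0,0,0,0],[0.6,0.95,-0.36,0,0,0,0],[0.6,0.95,-0.36,0,0,0,0]]]'

```text
time_s: 1.1
eef_pos: [351.9, -218.0, 245.2]
ee_rot: [-0.0, 0.94, 0.34, 0.0]
force: [0.6, 0.0, -0.5]
grip_width: 0.601
grip_force: 0.0
```

Request:
arm_command --steps '[[[0.6,0.95,-0.36,0,0,0,0],[0.6,0.95,-0.36,0,0,0,0],[0.6,0.95,-0.36,0,0,0,0],[0.6,0.95,-0.36,0,0,0,0],[0.6,0.95,-0.36,0,0,0,0],[0.6,0.95,-0.36,0,0,0,0],[0.6,0.95,-0.36,0,0,0,0],[0.6,0.95,-0.36,0,0,0,0]]]'

```text
time_s: 2.1
eef_pos: [552.0, 135.8, 245.0]
ee_rot: [-0.0, 0.94, 0.34, -0.0]
force: [0.1, -1.6, 0.0]
grip_width: 0.598
grip_force: 0.0
```

```bash
cat >> h.py <<'E'
def rows(p,M=None):
    """shift in tool shares (per 50 mm) to p, and rotvec shares (per .15 rad) to M, from the pose now"""
    s=sense(); C=rot(); d=C.T@(np.array(p)-s["eef_pos"])/50
    w=np.zeros(3) if M is None else R.from_matrix(C.T@M).as_rotvec()/.15
    print("shift",d.round(3),"turn",w.round(3),"joints",s["joints"].round(2)); return d,w
E
python3 - <<'E'
from h import *
cv2.imwrite("pics/scene1.png",capture("scene")[:,:,::-1])
crop("pics/scene1.png",130,230,460,350,2.4,"pics/C.png")
print(rot().round(3)); rows((597.8,222.2,180)); rows((597.8,222.2,105))
E
```

```text
[[ 0.767  0.642  0.   ]
 [ 0.642 -0.767  0.002]
 [ 0.001 -0.002 -1.   ]]
shift [ 1.733 -0.689  1.292] turn [0. 0. 0.] joints [0.04 0.41 1.36 0.   1.37 0.92]
shift [ 1.731 -0.687  2.792] turn [0. 0. 0.] joints [0.04 0.41 1.36 0.   1.37 0.92]
```

View pics/C.png

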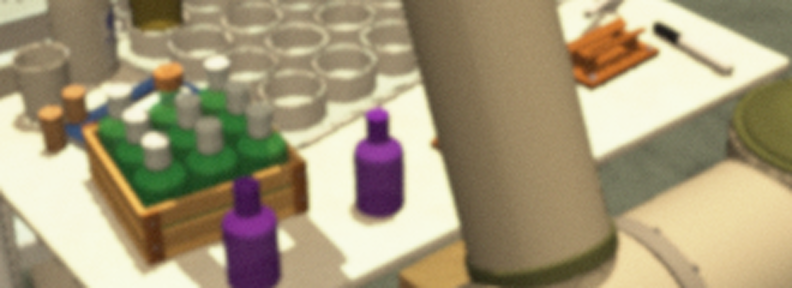

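The crop shows the cork head centre at about (200,261) in the scene picture. The sloping rest is still hidden behind the arm.

Request:
arm_command --steps '[[[0.6,0.865,-0.345,0.3,0,0,0],[0.6,0.866,-0.344,0.3,0,0,0],[0.6,0,0,0.6,0,0,0],[0.6,0,0,0,0,0,0]]]'

```text
time_s: 2.65
eef_pos: [594.9, 216.0, 182.7]
ee_rot: [-0.0, 0.94, 0.34, -0.003]
force: [-0.5, 0.0, 1.1]
grip_width: 0.605
grip_force: 0.0
```

Run:
```python
from h import *
print("stopper in scene0 expected",proj([(597.8,222.2,117),(597.8,222.2,99)],"scene"))
cv2.imwrite("pics/scene2.png",capture("scene")[:,:,::-1]);t=capture("top")[:,:,::-1]
cv2.imwrite("pics/top2.png",t)
s=cv2.resize(cv2.imread("pics/scene2.png")[200:350,130:360],None,fx=3,fy=3,interpolation=3)
q=cv2.resize(t[200:310,280:380],None,fx=1,fy=1)
cv2.imwrite("pics/D.png",s); rows((597.8,222.2,104))
```

```text
stopper in scene0 expected [[200.41657282 258.24570403]
 [201.20430549 264.8676798 ]]
shift [ 0.107 -0.08   1.644] turn [0. 0. 0.] joints [ 0.16  0.6   1.22 -0.    1.32  1.04]
```

View pics/D.png

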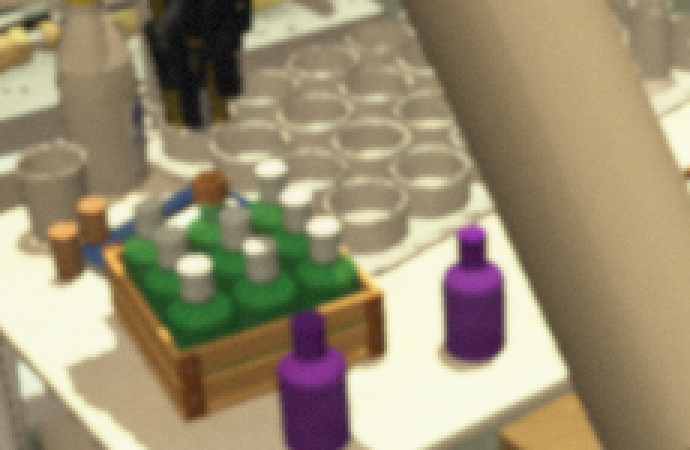

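The cork is at (200,262) in the scene image, which matches the fit. The fingers hang above it and clear.

Request:
arm_command --steps '[[[0.6,0.107,-0.08,0.4,0,0,0],[0.6,0,0,0.4,0,0,0],[0.6,0,0,0.1,0,0,0],[0.6,0,0,0,0,0,0],[0.6,0,0,0,0,0,0]]]'

```text
time_s: 3.38
eef_pos: [598.0, 222.5, 141.2]
ee_rot: [0.0, 0.94, 0.34, 0.001]
force: [0.6, 0.7, -0.3]
grip_width: 0.599
grip_force: 0.0
```

Run:
```python
from h import *
rows((597.8,222.2,104)); print(rot().round(3))
```

```text
shift [-0.008  0.002  0.743] turn [0. 0. 0.] joints [0.17 0.65 1.26 0.   1.23 1.05]
[[ 0.769  0.639  0.001]
 [ 0.639 -0.769  0.   ]
 [ 0.001  0.001 -1.   ]]
```

Request:
arm_command --steps '[[[0.6,-0.01,0,0.35,0,0,0],[0.6,0,0,0.3,0,0,0],[0.6,0,0,0.08,0,0,0],[0.6,0,0,0,0,0,0]]]' --squeeze 60

```text
time_s: 3.88
eef_pos: [597.2, 222.1, 103.4]
ee_rot: [-0.0, 0.94, 0.34, -0.0]
force: [0.2, 0.4, 0.1]
grip_width: 0.6
grip_force: 0.0
```

Request:
arm_command --steps '[[[0,0,0,0,0,0,0],[0,0,0,0,0,0,0],[0,0,0,0,0,0,0],[0,0,0,0,0,0,0]]]' --squeeze 60

```text
time_s: 4.38
eef_pos: [597.5, 222.3, 104.5]
ee_rot: [0.0, 0.94, 0.34, 0.001]
force: [-0.8, 1.1, 5.5]
grip_width: 0.318
grip_force: 59.0
```

Request:
arm_command --steps '[[[0,0,0,-0.1,0,0,0],[0,0,0,-0.2,0,0,0],[0,0,0,-0.3,0,0,0],[0,0,0,-0.4,0,0,0],[0,0,0,-0.5,0,0,0],[0,0,0,-0.5,0,0,0],[0,0,0,-0.5,0,0,0],[0,0,0,-0.3,0,0,0]]]'

```text
time_s: 5.38
eef_pos: [597.4, 222.1, 245.9]
ee_rot: [0.0, 0.94, 0.34, 0.001]
force: [0.2, 0.4, -1.7]
grip_width: 0.321
grip_force: 59.1
```

Run:
```python
from h import *
cv2.imwrite("pics/scene3.png",capture("scene")[:,:,::-1]);t=capture("top")[:,:,::-1]
cv2.imwrite("pics/top3.png",t)
a=cv2.resize(cv2.imread("pics/scene3.png")[160:330,130:330],None,fx=2,fy=2,interpolation=3)
b=cv2.resize(t[170:340,120:320],None,fx=2,fy=2,interpolation=3)
cv2.imwrite("pics/E.png",np.hstack([a,b])); print(sense()["eef_pos"],sense()["force"],sense()["grip_width"])
```

```text
[597.68126803 222.22301477 245.76707094] [-0.75550035 -0.43354428 -2.28700224] 0.3214508238432872
```

View pics/E.png

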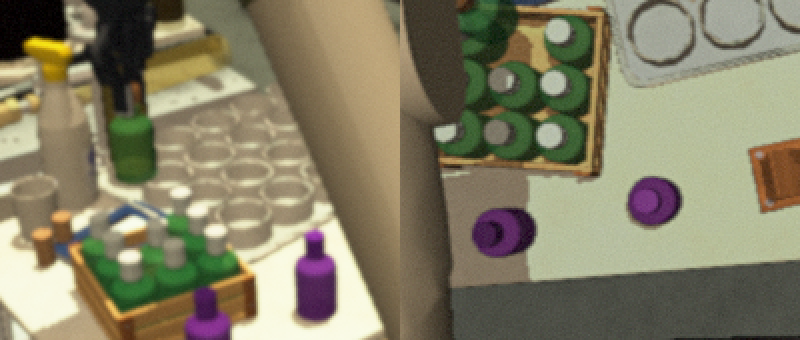

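The bottle hangs upright below the gripper and clear of the crate; its underside is at scene pixel (197,249). The capped bottles are still standing. Next I'll check which way the sloping rest faces.

Run:
```python
from h import *
print(proj([(458,-69.5,0),(458,-69.5,60)],"scene"))
def rect(src,z,ang=100.7,c=(457.9,-69.5),k=5):
    a=np.radians(ang);ux=np.array([np.cos(a),np.sin(a)]);uy=np.array([-ux[1],ux[0]])
    loc=[(-80,-50),(80,-50),(80,50),(-80,50)]
    W=[np.r_[np.array(c)+u*ux+v*uy,z] for u,v in loc]
    H=cv2.getPerspectiveTransform(np.float32(proj(W)),np.float32([((u+80)*k,(50-v)*k) for u,v in loc]))
    return cv2.warpPerspective(cv2.imread(src),H,(160*k,100*k),flags=cv2.INTER_CUBIC)
m=np.mean([rect(f"pics/top{i}.png",10,k=4).astype(float) for i in (0,2)],0)
m=np.clip(m*1.3,0,255).astype(np.uint8)
s=cv2.resize(cv2.imread("pics/scene0.png")[262:312,295:345],(160,160),interpolation=3)
s=np.vstack([s,np.zeros((240,160,3),np.uint8)])
cv2.imwrite("pics/F.png",np.hstack([m,s]))
```

```text
[[335.08169314 286.35300649]
 [335.49086829 266.03781434]]
```

View pics/F.png

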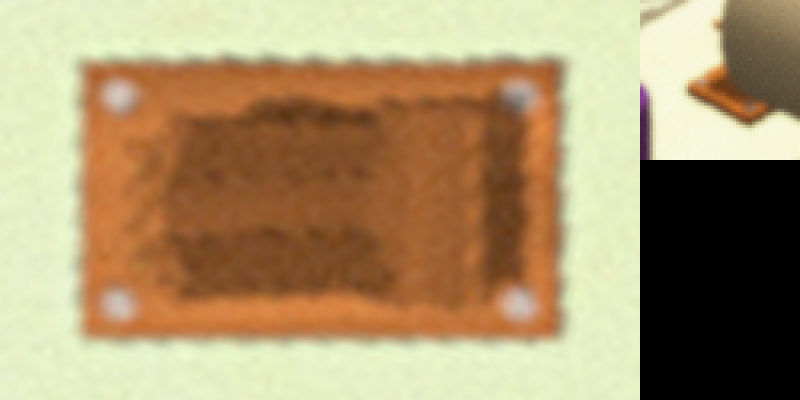

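The rectified view settles it: the slats lie at -37 to +15 mm and the stop plate at +15 to +40 mm. So the rest's +x points along world angle 100.7°.

```bash
cat >> h.py <<'E'
from scipy.spatial.transform import Slerp
def plan(p,M,n,g,pos=None):
    s=sense(); C=rot(); p0=np.array(s["eef_pos"]); sl=Slerp([0,1],R.from_matrix([C,M])); pc,Rc=p0,R.from_matrix(C)
    for i in range(1,n+1):   # increments from the rounded pose
        pt=p0+(np.array(p)-p0)*i/n; Rt=sl(i/n)
        d=(Rc.inv().apply(pt-pc)/50).round(2); w=((Rc.inv()*Rt).as_rotvec()/.15).round(2)
        print("[%s]"%", ".join("%g"%v for v in [g,*d,*w]),end=", "); pc=pc+Rc.apply(d*50); Rc=Rc*R.from_rotvec(w*.15)
    print("\nend",pc.round(1),"joints",s["joints"].round(2))
def frame(ang): a=np.radians(ang); return np.array([np.cos(a),np.sin(a),0]),np.array([-np.sin(a),np.cos(a),0]),np.array([0,0,1.])
def mat(y,z): return np.c_[np.cross(y,z),y,z]
RX,RY,Z=frame(100.7); RO=np.array([457.9,-69.5,0]); S=RO+32*RX+58*Z; U=(Z-RX)/2**.5
CX,CY,_=frame(97.1); CO=np.array([505.5,-270.5,0])
E
python3 - <<'E'
from h import *
T=S+98.5*U; print("target",T.round(1)); plan(T+120*Z,mat(-RY,-U),12,0)
E
```

```text
target [ 464.9 -106.5  127.7]
[0, -0.52, 0.28, -0, 0.23, 0.39, -0.56], [0, -0.54, 0.23, -0.05, 0.24, 0.4, -0.56], [0, -0.56, 0.19, -0.08, 0.23, 0.39, -0.56], [0, -0.56, 0.14, -0.13, 0.23, 0.39, -0.55], [0, -0.56, 0.08, -0.15, 0.24, 0.39, -0.56], [0, -0.56, 0.03, -0.2, 0.23, 0.4, -0.56], [0, -0.54, -0.02, -0.23, 0.23, 0.39, -0.56], [0, -0.53, -0.08, -0.25, 0.24, 0.39, -0.56], [0, -0.5, -0.13, -0.29, 0.23, 0.39, -0.56], [0, -0.47, -0.18, -0.3, 0.23, 0.4, -0.55], [0, -0.44, -0.23, -0.33, 0.23, 0.39, -0.56], [0, -0.39, -0.27, -0.34, 0.24, 0.39, -0.56], 
end [ 465.  -106.3  247.6] joints [ 0.17  0.57  1.12 -0.    1.45  1.05]
```

Request:
arm_command --steps '[[[0,-0.52,0.28,0,0.23,0.39,-0.56],[0,-0.54,0.23,-0.05,0.24,0.4,-0.56],[0,-0.56,0.19,-0.08,0.23,0.39,-0.56],[0,-0.56,0.14,-0.13,0.23,0.39,-0.55],[0,-0.56,0.08,-0.15,0.24,0.39,-0.56],[0,-0.56,0.03,-0.2,0.23,0.4,-0.56]]]'

```text
time_s: 6.22
eef_pos: [529.9, 56.8, 244.3]
ee_rot: [-0.157, 0.806, 0.555, 0.129]
force: [0.6, -0.2, -2.1]
grip_width: 0.321
grip_force: 59.4
```

Request:
arm_command --steps '[[[0,-0.54,-0.02,-0.23,0.23,0.39,-0.56],[0,-0.53,-0.08,-0.25,0.24,0.39,-0.56],[0,-0.5,-0.13,-0.29,0.23,0.39,-0.56],[0,-0.47,-0.18,-0.3,0.23,0.4,-0.55],[0,-0.44,-0.23,-0.33,0.23,0.39,-0.56],[0,-0.39,-0.27,-0.34,0.24,0.39,-0.56],[0,0,0,0,0,0,0]]]'

```text
time_s: 7.1
eef_pos: [464.3, -107.9, 244.8]
ee_rot: [-0.296, 0.591, 0.71, 0.243]
force: [0.0, 0.4, -2.6]
grip_width: 0.321
grip_force: 59.5
```

Run:
```python
from h import *
T=S+98.5*U; plan(T+30*Z,mat(-RY,-U),3,0)
for n in("scene","top"): cv2.imwrite(f"pics/{n}4.png",capture(n)[:,:,::-1])
a=cv2.imread("pics/scene4.png")[130:330,230:430];b=cv2.imread("pics/top4.png")[140:340,250:450]
cv2.imwrite("pics/G.png",cv2.resize(np.hstack([a,b]),None,fx=2,fy=2,interpolation=3))
o=S+120*Z
for n in("scene","top"): print(n,proj([o,o+36*U,o+102*U],n).round(0).tolist())
```

```text
[0, -0.41, 0.01, 0.42, -0, -0, -0.01], [0, -0.4, 0.01, 0.41, -0.01, -0, -0.02], [0, -0.41, 0, 0.42, -0, -0.01, -0.01], 
end [ 464.8 -106.7  157.5] joints [-0.71  0.47  1.47  0.47  1.84 -0.92]
scene [[327.0, 228.0], [335.0, 215.0], [348.0, 190.0]]
top [[310.0, 255.0], [325.0, 251.0], [354.0, 244.0]]
```

View pics/G.png

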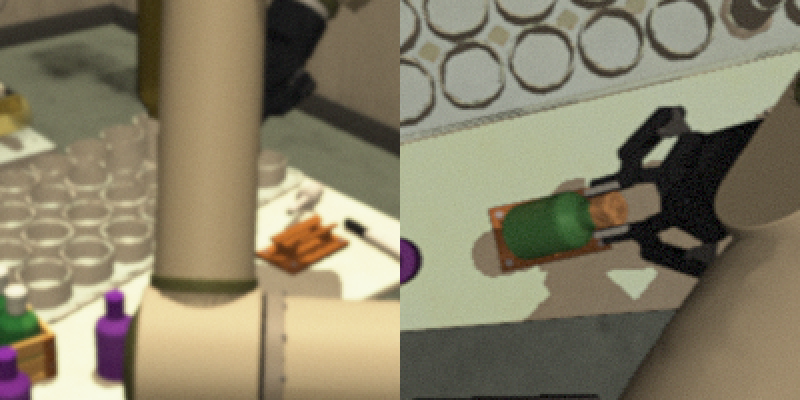

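In the top view the bottle is tilted and aligned over the rest: underside near (306,255), cork at (354,244), as predicted. I'll lower it straight into the V.

Request:
arm_command --steps '[[[0,-0.41,0.01,0.42,0,0,-0.01],[0,-0.4,0.01,0.41,-0.01,0,-0.02],[0,-0.41,0,0.42,0,-0.01,-0.01],[0,-0.14,0,0.14,0,0,0],[0,-0.14,0,0.14,0,0,0],[0,0,0,0,0,0,0],[0,0,0,0,0,0,0]]]'

```text
time_s: 8.07
eef_pos: [465.5, -105.3, 139.7]
ee_rot: [-0.293, 0.588, 0.713, 0.244]
force: [-0.6, -0.1, -0.9]
grip_width: 0.315
grip_force: 59.4
```

Run:
```python
from h import *
T=S+98.5*U; plan(T,mat(-RY,-U),1,0); s=sense(); print(s["eef_pos"],s["force"],T)
```

```text
[0, -0.19, -0.02, 0.16, -0, 0.02, 0.03], 
end [ 464.8 -106.5  127.3] joints [-0.71  0.6   1.56  0.46  1.63 -1.03]
[ 465.53645917 -105.27755258  139.72218998] [-0.63545417 -0.0863324  -0.90531452] [ 464.8903514  -106.49538942  127.65001795]
```

Request:
arm_command --steps '[[[0,-0.11,-0.02,0.08,0,0.02,0.03],[0,-0.03,0,0.03,0,0,0],[0,0,0,0,0,0,0],[0,0,0,0,0,0,0]]]'

```text
time_s: 8.57
eef_pos: [464.5, -106.4, 130.3]
ee_rot: [-0.296, 0.59, 0.711, 0.244]
force: [0.2, -0.7, -2.2]
grip_width: 0.318
grip_force: 59.4
```

Request:
arm_command --steps '[[[0,-0.03,0,0.03,0,0,0],[0,0,0,0,0,0,0],[0,0,0,0,0,0,0]]]'

```text
time_s: 8.95
eef_pos: [464.5, -106.4, 128.1]
ee_rot: [-0.296, 0.59, 0.711, 0.244]
force: [0.1, 0.6, -2.7]
grip_width: 0.318
grip_force: 59.4
```

Request:
arm_command --steps '[[[0,-0.02,0,0.02,0,0,0],[0,0,0,0,0,0,0],[0,0,0,0,0,0,0]]]'

```text
time_s: 9.32
eef_pos: [464.6, -106.5, 126.9]
ee_rot: [-0.295, 0.59, 0.711, 0.244]
force: [-0.4, -2.3, 1.5]
grip_width: 0.317
grip_force: 59.8
```

Request:
arm_command --steps '[[[0,-0.02,0,0.02,0,0,0],[0,0,0,0,0,0,0],[0,0,0,0,0,0,0]]]'

```text
time_s: 9.7
eef_pos: [464.7, -107.1, 126.2]
ee_rot: [-0.295, 0.59, 0.711, 0.244]
force: [-1.4, -6.3, 8.1]
grip_width: 0.315
grip_force: 60.8
```

Request:
arm_command --steps '[[[0,-0.03,0,-0.01,0,0,0],[0,0,0,0,0,0,0],[0,0,0,0,0,0,0]]]'

```text
time_s: 10.07
eef_pos: [464.9, -107.6, 125.9]
ee_rot: [-0.296, 0.589, 0.711, 0.245]
force: [-0.4, -2.1, 10.4]
grip_width: 0.319
grip_force: 60.3
```

Run:
```python
from h import *
s=sense();print("tool force",(rot().T@s["force"]).round(1),"torque",(rot().T@s["wrist_torque"]).round(2)); T=S+98.5*U; print(rot().T@(s["eef_pos"]-T))
```

```text
tool force [ 6.  -0.8 -8.7] torque [0.16 0.86 0.18]
[-2.00540609 -0.18264939  0.46905646]
```

Request:
arm_command --steps '[[[0.4,0,0,-0.01,0,0,0],[0.6,0,0,0,0,0,0],[0.6,0,0,0,0,0,0],[0.6,0,0,0,0,0,0]]]'

```text
time_s: 10.58
eef_pos: [464.8, -108.1, 124.9]
ee_rot: [-0.296, 0.59, 0.711, 0.244]
force: [0.5, 0.6, 1.0]
grip_width: 0.605
grip_force: 0.0
```

Request:
arm_command --steps '[[[0.6,0,0,-0.2,0,0,0],[0.6,0,0,-0.6,0,0,0],[0.6,0,0,-1,0,0,0],[0.6,0,0,-1,0,0,0]]]'

```text
time_s: 11.08
eef_pos: [483.4, -206.8, 225.5]
ee_rot: [-0.295, 0.59, 0.711, 0.244]
force: [0.3, -1.1, -0.0]
grip_width: 0.602
grip_force: 0.0
```

Run:
```python
from h import *
cv2.imwrite("pics/top5.png",capture("top")[:,:,::-1])
crop("pics/top5.png",270,200,420,300,4,"pics/H.png")
print("pred",((proj([S,S+60*U,S+111*U])-[270,200])*4).round(0).tolist())
# regrip: approach along -(RX+Z)/sqrt2
N=(RX+Z)/2**.5; B=S+36*U; M=mat(-RY,-N); print("B",B.round(1))
for d in (120,): plan(B-5*N+d*N,M,12,1); plan(B-5*N+d*N,mat(RY,-N),12,1)
```

```text
pred [[160.0, 226.0], [246.0, 205.0], [326.0, 186.0]]
B [456.7 -63.1  83.5]
[1, 0.2, -0, 0.35, 0, -0.87, -0], [1, 0.24, -0, 0.32, 0, -0.87, -0], [1, 0.28, -0, 0.28, 0, -0.87, -0.01], [1, 0.32, -0, 0.25, 0.01, -0.87, 0], [1, 0.35, -0, 0.2, -0, -0.87, 0], [1, 0.37, -0, 0.16, 0, -0.87, -0], [1, 0.38, -0, 0.1, 0, -0.87, -0], [1, 0.4, -0, 0.06, 0, -0.86, -0], [1, 0.4, -0, 0, 0.01, -0.87, -0.01], [1, 0.4, -0, -0.05, -0, -0.87, 0], [1, 0.39, -0, -0.1, -0, -0.87, 0], [1, 0.37, -0, -0.15, 0, -0.87, 0], 
end [441.6  16.9 164.8] joints [-0.82  0.63  1.24  0.42  1.93 -0.99]
[1, 0.2, -0, 0.35, -1.23, -0, 1.24], [1, 0.19, -0.1, 0.34, -1.23, -0, 1.23], [1, 0.16, -0.19, 0.31, -1.23, -0.01, 1.24], [1, 0.12, -0.28, 0.26, -1.23, -0, 1.24], [1, 0.06, -0.33, 0.22, -1.23, -0, 1.23], [1, -0, -0.38, 0.14, -1.23, -0.01, 1.24], [1, -0.08, -0.38, 0.08, -1.23, 0, 1.24], [1, -0.14, -0.38, 0, -1.23, -0, 1.23], [1, -0.21, -0.33, -0.06, -1.23, -0.01, 1.24], [1, -0.27, -0.27, -0.12, -1.22, 0, 1.24], [1, -0.32, -0.2, -0.16, -1.23, -0, 1.24], [1, -0.34, -0.1, -0.19, -1.23, -0, 1.23], 
end [441.6  17.1 164.7] joints [-0.82  0.63  1.24  0.42  1.93 -0.99]
```

View pics/H.png

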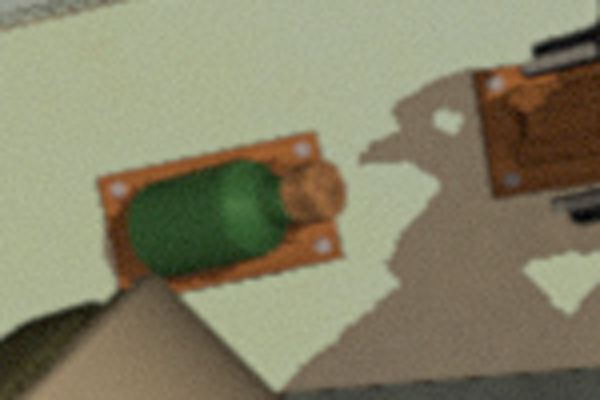

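The bottle lies freely in the sloping rest, with its underside near (302,253) and cork at (350,247), as predicted. Now I'll regrasp it by the body.

Request:
arm_command --steps '[[[1,0.2,0,0.35,0,-0.87,0],[1,0.24,0,0.32,0,-0.87,0],[1,0.28,0,0.28,0,-0.87,-0.01],[1,0.32,0,0.25,0.01,-0.87,0],[1,0.35,0,0.2,0,-0.87,0],[1,0.37,0,0.16,0,-0.87,0]]]'

```text
time_s: 11.88
eef_pos: [461.7, -91.0, 192.9]
ee_rot: [0.0, 0.638, 0.77, -0.001]
force: [1.4, -0.3, -0.2]
grip_width: 1.0
grip_force: 0.0
```

Request:
arm_command --steps '[[[1,0.38,0,0.1,0,-0.87,0],[1,0.4,0,0.06,0,-0.86,0],[1,0.4,0,0,0.01,-0.87,-0.01],[1,0.4,0,-0.05,0,-0.87,0],[1,0.39,0,-0.1,0,-0.87,0],[1,0.37,0,-0.15,0,-0.87,0],[1,0,0,0,0,0,0]]]'

```text
time_s: 12.75
eef_pos: [439.4, 24.2, 160.3]
ee_rot: [0.291, 0.587, 0.715, -0.244]
force: [0.3, -0.9, 0.2]
grip_width: 1.0
grip_force: 0.0
```

Run:
```python
from h import *
N=(RX+Z)/2**.5; B=S+36*U; M=mat(-RY,-N)
plan(B-10*N+30*N,M,3,1); plan(B-10*N,M,4,1)
```

```text
[1, -0.06, 0.01, 0.65, -0, -0.02, 0.02], [1, -0.06, 0, 0.65, -0, -0.01, 0.02], [1, -0.06, 0.01, 0.64, -0, -0.02, 0.02], 
end [454.3 -49.   97.7] joints [ 0.18  0.35  1.9  -0.91  1.1   0.5 ]
[1, -0.05, 0, 0.64, -0, -0.01, 0.01], [1, -0.04, 0.01, 0.63, -0, -0.01, 0.02], [1, -0.05, 0, 0.64, -0, -0.01, 0.01], [1, -0.04, 0.01, 0.63, -0, -0.02, 0.02], 
end [458.2 -69.8  76.4] joints [ 0.18  0.35  1.9  -0.91  1.1   0.5 ]
```

Request:
arm_command --steps '[[[1,-0.06,0.01,0.65,0,-0.02,0.02],[1,-0.06,0,0.65,0,-0.01,0.02],[1,-0.06,0.01,0.64,0,-0.02,0.02],[1,0,0,0,0,0,0]]]'

```text
time_s: 13.25
eef_pos: [454.3, -52.3, 98.2]
ee_rot: [0.294, 0.593, 0.709, -0.245]
force: [-0.2, 0.8, 0.5]
grip_width: 0.998
grip_force: 0.0
```

Run:
```python
from h import *
N=(RX+Z)/2**.5; B=S+36*U; M=mat(-RY,-N)
plan(B-10*N,M,2,1)
```

```text
[1, 0.03, 0, 0.28, -0.02, -0, -0.02], [1, 0.02, 0.01, 0.28, -0.01, -0.01, -0.02], 
end [458.1 -70.   76.6] joints [-0.    0.46  1.97 -1.09  0.9   0.61]
```

Request:
arm_command --steps '[[[1,0.03,0,0.28,-0.02,0,-0.02],[1,0.02,0.01,0.28,-0.01,-0.01,-0.02],[1,0,0,0,0,0,0]]]'

```text
time_s: 13.62
eef_pos: [458.1, -68.4, 76.3]
ee_rot: [0.295, 0.588, 0.712, -0.244]
force: [-0.4, -0.5, -0.3]
grip_width: 1.0
grip_force: 0.0
```

Run:
```python
from h import *
N=(RX+Z)/2**.5; B=S+36*U; M=mat(-RY,-N)
plan(B-10*N,M,1,1); print(sense()["force"])
```

```text
[1, -0.02, -0.01, 0.02, 0.02, 0.01, 0.02], 
end [457.9 -69.9  76.3] joints [-0.04  0.5   1.99 -1.16  0.85  0.67]
[-0.41453257 -0.52557538 -0.30797535]
```

Close on the body.

Request:
arm_command --steps '[[[0,-0.02,0,0.02,0,0,0],[0,0,0,0,0,0,0],[0,0,0,0,0,0,0],[0,0,0,0,0,0,0]]]' --squeeze 60

```text
time_s: 14.12
eef_pos: [458.5, -69.1, 77.3]
ee_rot: [0.296, 0.588, 0.712, -0.244]
force: [-3.6, 3.0, 4.9]
grip_width: 0.567
grip_force: 60.9
```

Run:
```python
from h import *
s=sense(); C=rot(); print(s["grip_width"],s["grip_force"],s["force"],s["joints"].round(2))
N=(RX+Z)/2**.5; B=S+36*U
print("B-2N in tool",(C.T@(B-2*N-s["eef_pos"])).round(1),"U in tool",(C.T@U).round(3))
plan(np.array(s["eef_pos"])+[0,0,90],C,3,0)
```

```text
0.5672449922003608 60.86895167827606 [-3.55514725  3.01881638  4.91579489] [-0.04  0.5   1.99 -1.16  0.85  0.66]
B-2N in tool [ 0.1 -0.6 -6.8] U in tool [-1.    -0.002  0.002]
[0, -0.43, 0, -0.42, 0, 0, 0], [0, -0.42, 0, -0.43, 0, 0, 0], [0, -0.43, 0, -0.42, 0, 0, 0], 
end [458.4 -69.3 167.5] joints [-0.04  0.5   1.99 -1.16  0.85  0.66]
```

Request:
arm_command --steps '[[[0,-0.1,0,-0.1,0,0,0],[0,-0.25,0,-0.25,0,0,0],[0,-0.4,0,-0.4,0,0,0],[0,-0.4,0,-0.4,0,0,0],[0,-0.25,0,-0.25,0,0,0],[0,0,0,0,0,0,0]]]'

```text
time_s: 14.88
eef_pos: [458.8, -69.3, 176.9]
ee_rot: [0.297, 0.588, 0.712, -0.243]
force: [-0.8, 0.3, -1.9]
grip_width: 0.569
grip_force: 62.2
```

Run:
```python
from h import *
s=sense(); print(s["eef_pos"],s["grip_width"],s["force"])
plan(CO+155*Z,mat(-CY,-Z),10,0)
```

```text
[458.78869082 -69.25137927 176.92238599] 0.569477584791168 [-0.77598601  0.26238031 -1.91435207]
[0, -0.26, 0.02, 0.32, 0.02, 0.52, 0.04], [0, -0.29, 0.01, 0.31, 0.02, 0.53, 0.04], [0, -0.3, 0.02, 0.27, 0.02, 0.52, 0.04], [0, -0.33, 0.03, 0.26, 0.02, 0.53, 0.05], [0, -0.35, 0.02, 0.22, 0.02, 0.52, 0.04], [0, -0.36, 0.03, 0.2, 0.02, 0.53, 0.04], [0, -0.38, 0.03, 0.17, 0.02, 0.52, 0.04], [0, -0.39, 0.04, 0.14, 0.02, 0.53, 0.04], [0, -0.4, 0.04, 0.11, 0.02, 0.52, 0.04], [0, -0.41, 0.04, 0.08, 0.02, 0.52, 0.04], 
end [ 505.7 -270.6  154.8] joints [-0.04  0.3   1.93 -0.98  0.97  0.38]
```

Request:
arm_command --steps '[[[0,-0.26,0.02,0.32,0.02,0.52,0.04],[0,-0.29,0.01,0.31,0.02,0.53,0.04],[0,-0.3,0.02,0.27,0.02,0.52,0.04],[0,-0.33,0.03,0.26,0.02,0.53,0.05],[0,-0.35,0.02,0.22,0.02,0.52,0.04]]]'

```text
time_s: 15.5
eef_pos: [481.3, -170.5, 164.0]
ee_rot: [0.149, 0.638, 0.745, -0.124]
force: [-0.6, -0.5, -1.8]
grip_width: 0.572
grip_force: 62.1
```

Request:
arm_command --steps '[[[0,-0.36,0.03,0.2,0.02,0.53,0.04],[0,-0.38,0.03,0.17,0.02,0.52,0.04],[0,-0.39,0.04,0.14,0.02,0.53,0.04],[0,-0.4,0.04,0.11,0.02,0.52,0.04],[0,-0.41,0.04,0.08,0.02,0.52,0.04],[0,0,0,0,0,0,0],[0,0,0,0,0,0,0]]]'

```text
time_s: 16.38
eef_pos: [504.8, -270.1, 152.7]
ee_rot: [-0.001, 0.662, 0.75, -0.002]
force: [0.6, 0.4, -2.2]
grip_width: 0.571
grip_force: 62.3
```

Run:
```python
from h import *
s=sense(); print(s["eef_pos"],s["force"],(rot().T@s["wrist_torque"]).round(2)); print(rot().round(3))
plan(CO+58*Z,mat(-CY,-Z),4,0)
# bottle axis and body ends seen from the top: green mask
t=capture("top")[:,:,::-1]; cv2.imwrite("pics/top6.png",t); h=cv2.cvtColor(t,cv2.COLOR_BGR2HSV)
m=cv2.inRange(h,(40,80,20),(85,255,255)); m[:, :330]=0
n,l,st,c=cv2.connectedComponentsWithStats(m); print([ (st[i].tolist(),c[i].round(1).tolist()) for i in range(1,n) if st[i,4]>30])
k=155+7; print("pred underside/shoulder",proj([CO+36*CX+k*Z,CO-24*CX+k*Z,CO-39*CX+k*Z]).round(1).tolist())
```

```text
[ 504.8404117  -270.09205492  152.69345899] [ 0.63192529  0.4246255  -2.17106425] [-0.04  0.   -0.01]
[[-0.124  0.992 -0.004]
 [ 0.992  0.124 -0.   ]
 [ 0.    -0.004 -1.   ]]
[0, -0, 0.01, 0.47, -0.01, -0, 0], [0, -0.01, -0, 0.48, -0, -0, 0], [0, 0, 0, 0.47, -0.01, -0, 0], [0, -0, 0.01, 0.47, -0.01, -0, 0], 
end [ 505.6 -270.5   58.2] joints [-0.69  0.5   1.47 -0.    1.17 -0.82]
[]
pred underside/shoulder [[418.1, 225.2], [450.6, 220.3], [458.7, 219.1]]
```

Run:
```python
from h import *
o=sense()["eef_pos"]+7*Z
for n in("scene","top"):
    t=capture(n)[:,:,::-1]; h=cv2.cvtColor(t,cv2.COLOR_BGR2HSV)
    g=(t[:,:,1].astype(int)>t[:,:,2]+12)&(t[:,:,1].astype(int)>t[:,:,0]+5)
    P=proj([o+36*CX,o,o-24*CX,o-57*CX,o-66*CX],n); print(n,P.round(1).tolist())
    u,v=P[1].astype(int); w=np.zeros(g.shape,np.uint8); w[v-45:v+45,u-45:u+45]=g[v-45:v+45,u-45:u+45]
    k,l,st,c=cv2.connectedComponentsWithStats(w); print([(st[i].tolist(),c[i].round(1).tolist()) for i in range(1,k) if st[i,4]>15])
    for p in P: print(t[int(p[1]),int(p[0])][::-1],end=" ")
    print()
```

```text
scene [[376.1, 206.9], [385.1, 202.9], [391.0, 200.4], [398.9, 196.9], [401.0, 196.0]]
[([370, 191, 22, 23, 368], [380.8, 202.5]), ([359, 226, 19, 21, 214], [366.8, 237.3]), ([389, 226, 41, 21, 356], [407.1, 236.8])]
[24 55 26] [ 45 103  48] [45 55 37] [17 18 15] [17 15 16] 
top [[417.5, 225.6], [437.0, 222.6], [450.0, 220.7], [467.8, 218.0], [472.6, 217.3]]
[]
[46 42 30] [165 144 112] [124 109  86] [88 76 57] [112  94  76]
```

Request:
arm_command --steps '[[[0,0,0.01,0.47,-0.01,0,0],[0,-0.01,0,0.48,0,0,0],[0,0,0,0.47,-0.01,0,0],[0,0,0.01,0.3,-0.01,0,0],[0,0,0,0.1,0,0,0],[0,0,0,0,0,0,0],[0,0,0,0,0,0,0]]]'

```text
time_s: 17.4
eef_pos: [506.6, -271.4, 63.4]
ee_rot: [0.001, 0.662, 0.75, 0.001]
force: [-0.1, -1.1, -2.4]
grip_width: 0.57
grip_force: 62.3
```

Request:
arm_command --steps '[[[0,0,0,0.06,0,0,0],[0,0,0,0.04,0,0,0],[0,0,0,0,0,0,0],[0,0,0,0,0,0,0]]]'

```text
time_s: 17.9
eef_pos: [506.3, -271.2, 57.6]
ee_rot: [0.001, 0.662, 0.75, 0.001]
force: [0.2, -0.5, -2.3]
grip_width: 0.567
grip_force: 62.3
```

Run:
```python
from h import *
s=sense(); print(s["force"],(rot().T@s["wrist_torque"]).round(2),s["joints"].round(2)); plan(CO+48*Z,mat(-CY,-Z),1,0)
```

```text
[ 0.20280902 -0.45956578 -2.31064579] [-0.01  0.01 -0.01] [-0.7   0.63  1.55  0.    0.96 -0.82]
[0, 0.02, -0.01, 0.19, 0.01, 0, 0], 
end [ 505.7 -270.3   48.1] joints [-0.7   0.63  1.55  0.    0.96 -0.82]
```

Request:
arm_command --steps '[[[0,0.02,-0.01,0.06,0.01,0,0],[0,0,0,0.06,0,0,0],[0,0,0,0,0,0,0],[0,0,0,0,0,0,0]]]'

```text
time_s: 18.4
eef_pos: [505.7, -270.3, 51.6]
ee_rot: [0.0, 0.662, 0.75, -0.0]
force: [-0.1, -0.2, -1.7]
grip_width: 0.566
grip_force: 62.3
```

Request:
arm_command --steps '[[[0,0,0,0.03,0,0,0],[0,0,0,0,0,0,0],[0,0,0,0,0,0,0]]]'

```text
time_s: 18.77
eef_pos: [505.6, -270.3, 50.1]
ee_rot: [0.0, 0.662, 0.75, -0.0]
force: [0.2, -0.0, -1.5]
grip_width: 0.566
grip_force: 62.3
```

Request:
arm_command --steps '[[[0,0,0,0.03,0,0,0],[0,0,0,0,0,0,0],[0,0,0,0,0,0,0]]]'

```text
time_s: 19.15
eef_pos: [505.6, -270.3, 48.6]
ee_rot: [0.0, 0.662, 0.75, -0.0]
force: [-0.2, 0.6, -2.3]
grip_width: 0.574
grip_force: 62.3
```

Request:
arm_command --steps '[[[0,0,0,0.02,0,0,0],[0,0,0,0,0,0,0],[0,0,0,0,0,0,0]]]'

```text
time_s: 19.52
eef_pos: [505.6, -270.3, 47.6]
ee_rot: [0.0, 0.662, 0.75, -0.0]
force: [-0.4, 0.1, -1.9]
grip_width: 0.572
grip_force: 62.3
```

Request:
arm_command --steps '[[[0,0,0,0.02,0,0,0],[0,0,0,0,0,0,0],[0,0,0,0,0,0,0]]]'

```text
time_s: 19.9
eef_pos: [505.6, -270.3, 46.6]
ee_rot: [0.0, 0.662, 0.75, -0.0]
force: [0.1, 0.2, -1.6]
grip_width: 0.568
grip_force: 62.3
```

Request:
arm_command --steps '[[[0,0,0,0.02,0,0,0],[0,0,0,0,0,0,0],[0,0,0,0,0,0,0]]]'

```text
time_s: 20.27
eef_pos: [505.7, -270.3, 45.7]
ee_rot: [0.0, 0.662, 0.75, -0.0]
force: [0.7, 0.2, -1.3]
grip_width: 0.571
grip_force: 62.6
```

Request:
arm_command --steps '[[[0,0,0,0.02,0,0,0],[0,0,0,0,0,0,0],[0,0,0,0,0,0,0]]]'

```text
time_s: 20.65
eef_pos: [505.8, -270.4, 45.6]
ee_rot: [0.001, 0.662, 0.75, -0.0]
force: [-2.1, 2.4, 8.4]
grip_width: 0.571
grip_force: 63.5
```

Request:
arm_command --steps '[[[0.65,0,0,-0.01,0,0,0],[0.8,0,0,0,0,0,0],[1,0,0,0,0,0,0],[1,0,0,0,0,0,0]]]'

```text
time_s: 21.15
eef_pos: [505.6, -270.3, 45.0]
ee_rot: [0.0, 0.662, 0.75, -0.0]
force: [-0.1, 0.6, 0.1]
grip_width: 1.004
grip_force: 0.0
```

Request:
arm_command --steps '[[[1,0,0,-0.2,0,0,0],[1,0,0,-0.5,0,0,0],[1,0,0,-0.8,0,0,0],[1,0,0,-0.8,0,0,0],[1,0,0,-0.8,0,0,0],[1,0,0,-0.8,0,0,0],[1,0,0,0,0,0,0]]]'

```text
time_s: 22.02
eef_pos: [506.3, -270.7, 243.9]
ee_rot: [0.004, 0.662, 0.75, 0.0]
force: [0.2, -0.9, -0.5]
grip_width: 0.999
grip_force: 0.0
```

Run:
```python
from h import *
print(sense()["eef_pos"],sense()["force"],sense()["joints"].round(2))
o=CO+55*Z
for n in("scene","top"):
    t=capture(n)[:,:,::-1]; cv2.imwrite(f"pics/{n}7.png",t)
    g=(t[:,:,1].astype(int)>t[:,:,2]+12)&(t[:,:,1].astype(int)>t[:,:,0]+12)&(t[:,:,1]<150)
    P=proj([o+36*CX,o,o-24*CX,o-39*CX,o-57*CX,o-75*CX],n); print(n,P.round(1).tolist())
    u,v=P[1].astype(int); w=np.zeros(g.shape,np.uint8); w[v-45:v+45,u-45:u+45]=g[v-45:v+45,u-45:u+45]
    k,l,st,c=cv2.connectedComponentsWithStats(w); print([(st[i].tolist(),c[i].round(1).tolist()) for i in range(1,k) if st[i,4]>15])
    for p in P: print(t[int(p[1]),int(p[0])][::-1],end=" ")
    print()
```

```text
[ 506.32900368 -270.71586102  243.94168445] [ 0.16674385 -0.89519305 -0.52095947] [-0.69  0.42  1.35 -0.    1.36 -0.82]
scene [[374.0, 242.3], [382.8, 238.0], [388.5, 235.1], [392.0, 233.4], [396.2, 231.4], [400.3, 229.3]]
[([368, 229, 30, 21, 300], [381.3, 240.3])]
[52 83 46] [ 87 154  78] [ 87 152  78] [ 83 151  79] [ 80 121  54] [223 149  72] 
top [[405.7, 230.0], [423.0, 227.4], [434.6, 225.7], [441.8, 224.6], [450.4, 223.3], [459.0, 222.0]]
[([405, 216, 24, 25, 311], [414.8, 225.6])]
[21 29 16] [53 42 38] [45 41 34] [171 152 119] [169 147 114] [169 149 117]
```

Request:
arm_command --steps '[[[1,0.8,-0.2,-0.3,0,0,0],[1,0.9,-0.2,-0.3,0,0,0],[1,0.9,-0.2,0,0,0,0],[1,0.9,-0.2,0,0,0,0],[1,0,0,0,0,0,0]]]'

```text
time_s: 22.75
eef_pos: [443.2, -99.2, 269.5]
ee_rot: [-0.001, 0.661, 0.751, -0.0]
force: [0.5, -0.7, 0.5]
grip_width: 0.999
grip_force: 0.0
```

Run:
```python
from h import *
o=CO+55*Z; t=capture("top")[:,:,::-1]
g=(t[:,:,1].astype(int)>t[:,:,2]+12)&(t[:,:,1].astype(int)>t[:,:,0]+12)&(t[:,:,1]<150)
w=np.zeros(g.shape,np.uint8); w[190:260,380:480]=g[190:260,380:480]
k,l,st,c=cv2.connectedComponentsWithStats(w); i=1+np.argmax(st[1:,4]); print(st[i],c[i])
r=cv2.minAreaRect(cv2.findNonZero((l==i).astype(np.uint8))); print(r)
print(proj([o+36*CX,o,o-24*CX,o-39*CX,o-75*CX]).round(1).tolist(), ray(c[i],55).round(1), sense()["force"])
```

```text
[405 215  46  21 596] [429.1409396  223.79530201]
((427.6731262207031, 223.13461303710938), (45.30282211303711, 19.219379425048828), 11.309932708740234)
[[405.7, 230.0], [423.0, 227.4], [434.6, 225.7], [441.8, 224.6], [459.0, 222.0]] [ 512.6 -283.3   55. ] [-0.29558317 -0.15734527  0.1932861 ]
```

```bash
python3 -c "
from rig import *
print(finish_job())"
```

```text
the job is handed in; nothing more can be done
None
```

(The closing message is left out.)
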